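# Index the transfer slide to its next station

## Robot

A 6-joint arm with a two-finger parallel gripper is mounted at the origin on a cart in front of the work surface, level with it; the furniture and walls round the work are solid. World frame = base frame: x ahead of the robot, y to its left, z up, the work surface at z = 0. Lengths are in mm, angles in rad, forces in N, time in s.
With the tool pointing down it reaches from about 350 to 875 mm from the base axis. Payload 4.2 kg.
Tool frame: the origin (TCP) lies on the mounting face of the last link; the fingertips stand 173 mm ahead of it and the grasp point (between the pads) lies grip_point_offset ahead of it (grip_point_offset is the distance from the TCP to the grasp point, in mm); z points along the fingers, y is the line along which they close (so a half turn about z gives the same grasp; the last joint's range is limited). The gripper opens to 85 mm and grips with 20 to 120 N. Pads are 22 mm wide; open, the fingers measure 114 mm over their backs; the gripper's body (76 mm by 85 mm) begins 54 mm behind the grasp point. The pads swing forward as they close: fully open they stand 13 mm farther back than shut.
Start: joints at [-0.845, 0.385, 0.008, 0, -1.194, -0.259], TCP at [281.281, -558.105, 404.712] pointing down, gripper open.
Joint ranges: [-3.14, 3.14], [-1.21, 2.06], [-1.07, 1.41], [-3.16, 2.05], [-2.99, -0.16], [-3.1, 3.1]. Speed limits (rad/s): [2.79, 2.79, 3.14, 3.14, 3.14, 3.14].

## Interface

Orientations are given as a unit quaternion [x, y, z, w].
In Python, from bench import read_state, get_image, job_done, recognise, place_of, grip_point_offset gives the robot as it stands. The module is installed in compiled form; this text tells all that it offers.
- The arm moves only by the tool carry_out, never from a script. Its arguments are lists of equal length, an entry for each row: "slide": the shift along the tool's x, y, z in m, a list of three; "roll": the turn about the tool's z in degrees; "claw": the finger opening in m, from 0 to 0.0854. A call has 1 to 8 rows; each row is the pose to reach, as a shift and turn from the pose commanded when the call began, along the tool's axes at that moment; what a row does not reach only later rows make up. A row lasts 1/8 s, in which the tool goes at most 62.5 mm and 10.7 degrees, less where a joint would pass 70% of its speed; a pose out of reach is approached as far as the arm can. A call with a gripper value outside its range is refused whole. The fingers move at their own pace and stop on an object; the grip force is fixed at half the most. Time passes only in rows, so rows that repeat a pose let the fingers close. It gives the time, the measured TCP pose, the force, the opening and the grip force at its end, in the units of the state.
- read_state(): the state, without advancing time (a new reading comes with each control period).
- get_image(name): name is "side" or "top" or "wrist"; returns a dict with "img" (420x560x3 uint8, red, green, blue), "z_map" (420x560 float32, mm along the optical axis (not along the pixel's ray), 0 where there is no reading), "mtx" (3x3 intrinsics, pixels), "k1" (the pictures are not rectified: a ray, as slopes to the right and down, at radius r is drawn at 1 + k1 r^2 times it, then the intrinsics apply), "world_from_camera" (4x4, takes a point from camera to world coordinates); the wrist camera has in their place "T_tool_cam" (4x4, takes a point from camera to tool coordinates, whose origin is the TCP and whose axes are the flange's). Camera axes: x right, y up, looking along -z (the intrinsics and any distortion apply to the point x, -y, -z); pixel columns grow to the right and rows downward; lengths in mm; the calibration is good to about 2 mm. A picture is of the moment at which its call begins: read the wrist's pose just before it.
- job_done(): hands the job in; it is judged then, once.
Trained networks look in a picture, given as the dict that the camera call returned (one of the last four; its "shot" number tells which), for a name from the list of things; names that differ only in an ending like _2 or _b are one class to them, and where a whole thing is asked for, a point or a joint stands for the part that bears it (a point fixed in the world has none). Each returns a list of dicts, best first, with "conf" (0 to 1); they miss things now and then, are a little off and sometimes report something else, mostly with a low value. They report only what shows in the picture. A call takes as long as a camera call.
- recognise(picture, thing): "at" ([column, row] in pixels, amid what is visible of it).
- place_of(picture, thing): "at" ([column, row] in pixels: a listed point, or the origin of a listed thing).
The state is a dict: "clock": time; "joints": joint angles; "joint_vel": joint speeds; "joint_efforts": joint torques, N m; "position": TCP position; "ee_rot": TCP orientation; "contact_force": force on the tool from outside, world axes, zero at the start; "wrist_torque": the same for the moment, N m; "gripper_width": finger opening in mm; "grasp_force": force on a finger pad.
Only numpy, scipy, OpenCV 4.12 (cv2) and the standard library are available. Lean on these libraries where they do the work, as an engineer would, in place of code of your own. Each camera call takes 0.05 s, during which the arm holds its last target. There are 200 camera calls.

## Task

The carriage of the indexing slide, with the brass bush on it, is locked at its loading station. Pull up the black plunger knob, move the carriage along towards its handle-post end until the pin can drop into the next index hole, and let the spring click it fully home there, so that the carriage is locked again. The exact place of the next hole is hidden under the carriage: find it by feel with the spring-loaded pin resting on the strip, never forcing the pin hard against the strip or the side of the hole; leave the things lying around undisturbed and let go of everything at the end.

Things in the scene. Friction and masses are not known exactly. Their poses are not given: they have to be found in the camera images.
- base: Aluminium slide base, fixed, 290 x 96 mm, origin under its centre on the bench; x = travel of the carriage to the next station (roughly to the robot's left), y across. Carriage: plate 150 x 84 mm, top 39 mm above the bench; on its middle line the plunger 55 mm behind (-x) its centre, a fixed brass bush in a nest (37 mm wide, top 64 mm above the bench) at the centre, a handle post 55 mm ahead.
- carriage (a joint): Carriage travel along the base's x, m: 0 at the loading station, end stop at 0.100. Slides with about 2 N (3 to 6 N with the pin dragging on the strip) and stays where left. The next hole is at a travel of 0.055 to 0.090, different each time and out of sight; no other hole on the way. The pin has about 1.2 mm play along x either way in a hole. Slide under 30 mm/s there or the pin may skip it.
- plunger (a joint): Lift of the plunger (knob and pin in one), m: 0 = pin fully home in a hole, 0.008 = pin tip rests on top of the index strip between holes, 0.012 = upper stop. A spring pushes it down, 6 N at 0 to 9.6 N at 0.012. A knob held by the gripper cannot drop: let go of it so that the spring drives the pin. Once the pin is in, the carriage stops dead.
- knob_grip (a point): Centre of the black ribbed round plunger knob, 26 mm in diameter, 24 mm high, 74 mm above the bench when the pin is home; moves with plunger and carriage. Under it a steel barrel 21 mm wide (27 mm at its foot) stands on the carriage. Room for fingers is on either side across the base (along its y); along x the bush is close.
- handle_grip (a point): Point on the upright steel handle post fixed to the carriage, 69 mm above the bench. The post is round, 14 mm in diameter from 45 to 81 mm above the bench, with a 17 mm head up to 91.5 mm. To move the carriage, pinch the post across the base (along its y) or push it along x.
- flux_bottle: White dropper bottle with a red cap, 38 mm in diameter, 86 mm tall, standing loose beyond the slide; origin at the centre of its underside. To be left alone.
- gear: Light grey plastic gear, 41 mm across, 15 mm high, lying loose on the robot's side of the slide; origin at the centre of its underside. To be left alone.
- bearing: Steel ball bearing, 32 mm across, 9 mm high, lying loose on the robot's side of the slide; origin at the centre of its underside. To be left alone.

How it is judged (in metres and radians):
On the way, in this order (a step that is already met when the one before it is completed fails the run):
1. the plunger is pulled up out of the first hole with the carriage still there (value of joint plunger above 0.0075 m and value of joint carriage below 0.005 m), for 0.1 s.
2. the carriage has been moved at least 40 mm along (value of joint carriage above 0.04 m), for 0.1 s.
At the end, for the whole second after the job is handed in: the pin is fully home (plunger lift under 1.5 mm) in the next index hole, so that the carriage stands locked 50 to 95 mm from the loading station, at rest (value of joint plunger below 0.0015 m and value of joint carriage between 0.05 and 0.095 m and linear speed of carriage below 0.005 m/s); the robot touches nothing.
It fails at once if the pin is pressed against the index strip or the side of a hole with more than 30 N (contact force between plunger and base above 30 N).
It fails at once if the flux bottle is moved by more than 15 mm or tipped (distance of flux_bottle from where it was at the start of the episode above 0.015 m or angle between flux_bottle's own z axis and vertical above 0.3 rad).
It fails at once if the gear or the bearing is moved by more than 15 mm (distance of any of gear, bearing from where it was at the start of the episode above 0.015 m).
It also fails if it takes over 64 s, if anything falls off the work surface, if the arm or the gripper's body presses on something with over 40 N, if the wrist force passes 120 N, or if a joint passes its speed limit or range.

## Working session

There is one attempt and no reset: what is moved stays moved. The work goes in short steps, Python scripts to look and compute and a tool call to move; the robot and the scene stay as the last step left them, time stands still between calls to the robot, and variables do not carry over. Pictures are saved under pics/ and viewed, at most 10 in all, crops included, and the job is handed in when it is done.

Besides the shell and the picture viewer there is one more tool, called as name(argument=value, ...) on one line, values as JSON. carry_out: Moves the arm, as the interface text tells. Its arguments: {"type":"object","properties":{"slide":{"type":"array"},"roll":{"type":"array"},"claw":{"type":"array"}},"required":["slide","roll","claw"]}

```bash
mkdir -p pics
cat > h.py <<'E'
import numpy as np, cv2
from bench import *
from scipy.spatial.transform import Rotation as R
def T_of(s):
    T=np.eye(4);T[:3,:3]=R.from_quat(s["ee_rot"]).as_matrix();T[:3,3]=s["position"];return T
def shot(name):
    s=read_state();p=get_image(name)
    p["W"]=p["world_from_camera"] if name!="wrist" else T_of(s)@p["T_tool_cam"]
    return p
def ray(p,px):
    K=p["mtx"];d=np.array([(px[0]-K[0,2])/K[0,0],(px[1]-K[1,2])/K[1,1]]);u=d.copy()
    for _ in range(20):u=d/(1+p["k1"]*(u@u))
    return np.array([u[0],-u[1],-1.])
def at_z(p,px,z):
    W=np.array(p["W"]);d=W[:3,:3]@ray(p,px);o=W[:3,3];return o+d*(z-o[2])/d[2]
def by_depth(p,px):
    c,r=int(round(px[0])),int(round(px[1]));z=p["z_map"][r-1:r+2,c-1:c+2];z=np.median(z)
    W=np.array(p["W"]);return W[:3,:3]@(ray(p,px)*z)+W[:3,3]
def save(p,n):cv2.imwrite("pics/"+n,p["img"][:,:,::-1])
E
python3 - <<'E'
from h import *
np.set_printoptions(precision=1,suppress=True)
s=read_state();print(s,grip_point_offset if not callable(grip_point_offset) else grip_point_offset())
print(T_of(s))
for n in("top","side"):
    p=shot(n);save(p,n+"0.png")
    for t,z in(("knob_grip",74),("handle_grip",69),("base",0),("flux_bottle",0),("gear",0),("bearing",0)):
        for d in place_of(p,t)[:2]:print(n,t,d["conf"],np.array(d["at"]),at_z(p,d["at"],z),by_depth(p,d["at"]))
E
```

```text
{'clock': 0.0, 'joints': array([-0.8,  0.4,  0. , -0. , -1.2, -0.3]), 'joint_vel': array([-0.,  0., -0.,  0.,  0., -0.]), 'joint_efforts': array([  0. , -39.2,  18.8,   4.2,  -0. ,  -0. ]), 'position': array([ 281.2, -557.9,  403.6]), 'ee_rot': array([-0.2,  1. ,  0. , -0. ]), 'contact_force': array([-0.7,  0.1,  0.9]), 'wrist_torque': array([0., 0., 0.]), 'grasp_force': 0.0, 'gripper_width': 85.16265211686049} 154.70000000000002
[[  -0.9   -0.4   -0.   281.2]
 [  -0.4    0.9    0.  -557.9]
 [   0.     0.    -1.   403.6]
 [   0.     0.     0.     1. ]]
top knob_grip 0.55 [314.5 218.6] [ 587.7 -142.    74. ] [ 585.  -141.    85.8]
top handle_grip 0.95 [263.9 227.5] [568.8 -35.4  69. ] [564.5 -36.4  89.9]
top base 0.63 [264.7 235.2] [565.3 -34.4   0. ] [557.6 -36.2  40.9]
top flux_bottle 0.91 [256.4 179.3] [698.8 -12.6   0. ] [681.7 -16.   50.7]
top gear 0.6 [243.3 282. ] [459.2  11.5   0. ] [458.7  10.8   7.3]
top bearing 0.58 [303.3 276.6] [ 472.2 -121.8    0. ] [ 471.6 -121.4    7.5]
side handle_grip 0.91 [249.6 234.4] [564.3 -30.3  69. ] [563.1 -28.5  70.7]
side base 0.89 [251.4 263.6] [566.3 -36.8   0. ] [558.2 -24.6  12.6]
side flux_bottle 0.75 [186.9 240.8] [701.5 -28.2   0. ] [685.7 -11.   18.2]
side gear 0.83 [297.  303.7] [451.8   7.    0. ] [448.4  13.7   7.6]
side bearing 0.6 [324.  256.5] [ 467.1 -119.8    0. ] [ 467.1 -119.6    0.1]
```

View pics/top0.png

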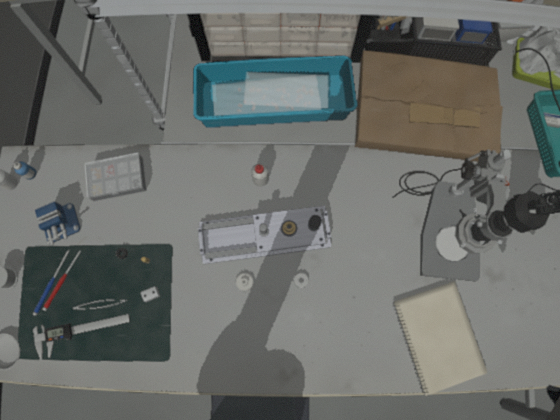

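View pics/side0.png

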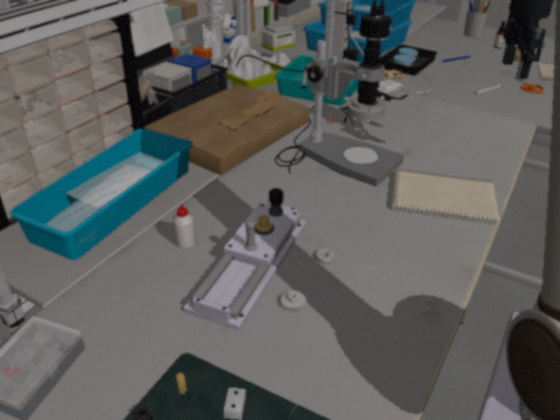

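```bash
cat >> h.py <<'E'
np.set_printoptions(precision=2,suppress=True)
def plan(pt,u,extra=0):
    """slide (m) and roll (deg) bringing grasp point to pt, tool y across u"""
    s=read_state();T=T_of(s);Rt=T[:3,:3]
    tgt=np.array(pt,float)+[0,0,grip_point_offset]
    sl=Rt.T@(tgt-T[:3,3])/1000
    ut=Rt.T@np.array([u[0],u[1],0]);a=np.degrees(np.arctan2(ut[1],ut[0]))  # turn x onto u
    a=(a+90)%180-90
    print("slide",sl.round(4),"roll",round(a,1),"q6",s["joints"][5].round(2),"t",s["clock"])
E
python3 - <<'E'
from h import *
plan([587,-141,200],[-0.18,.984])
E
```

```text
slide [-0.46  0.23  0.05] roll -73.6 q6 -0.26 t 0.7
```

carry_out(slide=[[-0.055, 0.028, 0.006], [-0.11, 0.056, 0.012], [-0.165, 0.084, 0.018], [-0.22, 0.112, 0.024], [-0.275, 0.14, 0.03], [-0.335, 0.17, 0.036], [-0.4, 0.2, 0.044], [-0.46, 0.23, 0.05]], roll=[-9, -18, -27, -36, -45, -55, -64, -73.6], claw=[0.085, 0.085, 0.085, 0.085, 0.085, 0.085, 0.085, 0.085])

```text
clock: 1.7
position: [578.1, -159.2, 356.6]
ee_rot: [0.77, -0.638, 0.0, -0.0]
contact_force: [1.1, -0.9, 0.5]
gripper_width: 84.5
grasp_force: 0.0
```

carry_out(slide=[[0, 0, 0], [0, 0, 0]], roll=[0, 0], claw=[0.06, 0.06])

```text
clock: 1.95
position: [577.0, -160.8, 356.3]
ee_rot: [0.768, -0.64, -0.0, 0.0]
contact_force: [1.0, -0.2, 0.3]
gripper_width: 60.3
grasp_force: 0.0
```

Run:
```python
from h import *
p=shot("wrist");save(p,"w1.png");print(T_of(read_state()))
for t,z in(("knob_grip",74),("handle_grip",69),("base",0)):
    for d in place_of(p,t)[:2]:print(t,d["conf"],np.array(d["at"]),at_z(p,d["at"],z),by_depth(p,d["at"]))
```

```text
[[   0.18   -0.98   -0.    576.65]
 [  -0.98   -0.18   -0.   -161.43]
 [   0.      0.     -1.    356.53]
 [   0.      0.      0.      1.  ]]
knob_grip 0.93 [270.  228.5] [ 581.67 -140.63   74.  ] [ 582.11 -145.02   85.78]
handle_grip 0.69 [266.1 343.4] [566.91 -35.34  69.  ] [567.49 -40.09  75.12]
base 0.93 [267.8 300. ] [567.67 -35.21   0.  ] [570.46 -58.93  38.74]
```

View pics/w1.png

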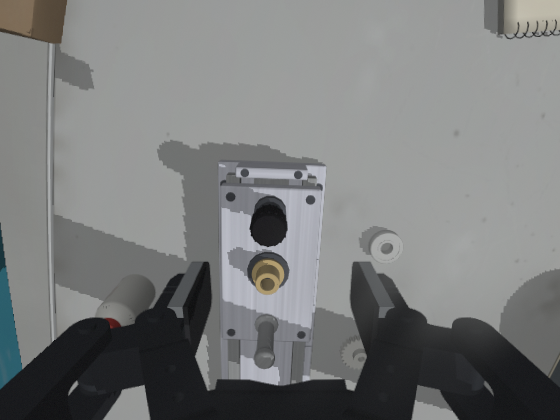

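```bash
cat >> h.py <<'E'
def cloud(p):
    r,c=np.mgrid[0:420,0:560];K=p["mtx"]
    d=np.stack([(c-K[0,2])/K[0,0],(r-K[1,2])/K[1,1]],-1);u=d.copy()
    for _ in range(15):u=d/(1+p["k1"]*(u**2).sum(-1,keepdims=True))
    z=p["z_map"][...,None];P=np.concatenate([u[...,:1]*z,-u[...,1:]*z,-z],-1)
    W=np.array(p["W"]);return P@W[:3,:3].T+W[:3,3]
def blob(C,xy,r,z0,z1):
    m=(np.hypot(C[...,0]-xy[0],C[...,1]-xy[1])<r)&(C[...,2]>z0)&(C[...,2]<z1);q=C[m]
    return len(q),q[:,:2].mean(0),q[:,:2].min(0),q[:,:2].max(0),np.median(q[:,2])
E
python3 - <<'E'
from h import *
p=shot("wrist");C=cloud(p)
print(blob(C,(582,-142),25,82,92));print(blob(C,(574,-88),25,60,70));print(blob(C,(568,-35),22,86,97))
m=(np.abs(C[...,2]-39)<3)&(np.abs(C[...,0]-570)<70)&(np.abs(C[...,1]+90)<95)
print(cv2.minAreaRect(C[m][:,:2].astype(np.float32)))
p=shot("top");C=cloud(p)
E
```

```text
(983, array([ 583.57, -144.18]), array([ 570.04, -156.55]), array([ 596.46, -129.56]), np.float64(85.39905591426094))
(329, array([575.7 , -89.34]), array([565.96, -98.94]), array([585.42, -78.71]), np.float64(63.094667259950995))
(314, array([568.33, -36.36]), array([560.05, -43.01]), array([576.46, -27.35]), np.float64(90.53076178850534))
((576.5231323242188, -94.46830749511719), (84.22946166992188, 162.9177703857422), 8.178082466125488)
```

Run:
```python
from h import *
plan([583.3,-143.2,72],[-0.14,.990])
```

```text
slide [-0.02 -0.01  0.13] roll 2.2 q6 0.18 t 2.25
```

carry_out(slide=[[-0.017, -0.01, 0.02], [-0.017, -0.01, 0.05], [-0.017, -0.01, 0.08], [-0.017, -0.01, 0.08]], roll=[1, 2.2, 2.2, 2.2], claw=[0.06, 0.06, 0.06, 0.06])

```text
clock: 2.75
position: [582.8, -143.0, 274.3]
ee_rot: [0.755, -0.656, -0.002, 0.002]
contact_force: [0.2, -0.3, 0.6]
gripper_width: 60.1
grasp_force: 0.0
```

```bash
sed -i 's/precision=2/precision=4/' h.py
python3 - <<'E'
from h import *
plan([583.3,-143.2,72],[-0.14,.990]);print(T_of(read_state()))
p=shot("wrist");C=cloud(p)
print(blob(C,(583,-143),20,82,92))
E
```

```text
slide [ 0.0003 -0.0007  0.0476] roll 0.0 q6 0.11 t 2.75
[[   0.1404   -0.9901   -0.0055  582.8298]
 [  -0.9901   -0.1404    0.0002 -142.9887]
 [  -0.001     0.0055   -1.      274.3474]
 [   0.        0.        0.        1.    ]]
(2096, array([ 583.6209, -144.3879]), array([ 570.1951, -156.738 ]), array([ 596.7325, -129.9493]), np.float64(85.34079185124413))
```

carry_out(slide=[[0, -0.0005, 0.02], [0, -0.0005, 0.036], [0, -0.0005, 0.047], [0, -0.0005, 0.047], [0, -0.0005, 0.047]], roll=[0, 0, 0, 0, 0], claw=[0.06, 0.06, 0.06, 0.045, 0.032])

```text
clock: 3.42
position: [584.7, -142.4, 230.1]
ee_rot: [0.756, -0.655, 0.0, -0.0]
contact_force: [0.3, -0.2, 1.0]
gripper_width: 31.9
grasp_force: 0.0
```

carry_out(slide=[[0, 0, 0], [0, 0, 0], [0, 0, 0]], roll=[0, 0, 0], claw=[0.015, 0.015, 0.015])

```text
clock: 3.8
position: [583.4, -142.7, 230.5]
ee_rot: [0.756, -0.655, -0.001, 0.001]
contact_force: [-4.5, 0.5, 6.1]
gripper_width: 24.0
grasp_force: 58.8
```

carry_out(slide=[[0, 0, -0.004], [0, 0, -0.008], [0, 0, -0.0105], [0, 0, -0.0105], [0, 0, -0.0105]], roll=[0, 0, 0, 0, 0], claw=[0.015, 0.015, 0.015, 0.015, 0.015])

```text
clock: 4.42
position: [583.5, -142.5, 239.1]
ee_rot: [0.755, -0.655, -0.001, 0.001]
contact_force: [-3.7, -1.9, -8.9]
gripper_width: 24.3
grasp_force: 59.3
```

carry_out(slide=[[0, 0, -0.001], [0, 0, -0.001]], roll=[0, 0], claw=[0.015, 0.015])

```text
clock: 4.68
position: [583.5, -142.5, 240.4]
ee_rot: [0.755, -0.655, -0.001, 0.001]
contact_force: [-4.6, -2.7, -9.0]
gripper_width: 24.1
grasp_force: 59.3
```

Run:
```python
from h import *
print(read_state()["position"])
p=shot("wrist");C=cloud(p);print(blob(C,(584,-143),12,78,115)[-1])
p=shot("side");C=cloud(p)
save(p,"s2.png");print([d for d in place_of(p,"knob_grip")])
```

```text
[ 583.5238 -142.4736  240.4469]
95.26482445669542
[{'at': [273.5, 194.4], 'conf': 0.67}, {'at': [249.7, 264.6], 'conf': 0.59}]
```

carry_out(slide=[[-0.002, 0, 0], [-0.005, 0, 0], [-0.008, 0, 0], [-0.011, 0, 0], [-0.014, 0, 0], [-0.017, 0, 0], [-0.02, 0, 0], [-0.022, 0, 0]], roll=[0, 0, 0, 0, 0, 0, 0, 0], claw=[0.015, 0.015, 0.015, 0.015, 0.015, 0.015, 0.015, 0.015])

```text
clock: 5.82
position: [580.4, -120.6, 240.5]
ee_rot: [0.755, -0.655, -0.001, 0.001]
contact_force: [-5.0, -2.4, -9.7]
gripper_width: 24.3
grasp_force: 59.3
```

carry_out(slide=[[-0.003, 0, 0], [-0.006, 0, 0], [-0.0095, 0, 0], [-0.013, 0, 0], [-0.0165, 0, 0], [-0.02, 0, 0], [-0.023, 0, 0], [-0.026, 0, 0]], roll=[0, 0, 0, 0, 0, 0, 0, 0], claw=[0.015, 0.015, 0.015, 0.015, 0.015, 0.015, 0.015, 0.015])

```text
clock: 6.82
position: [576.7, -94.9, 240.5]
ee_rot: [0.755, -0.655, -0.001, 0.001]
contact_force: [-5.1, -3.3, -9.1]
gripper_width: 24.0
grasp_force: 59.3
```

carry_out(slide=[[0, 0, 0], [0, 0, 0]], roll=[0, 0], claw=[0.015, 0.015])

```text
clock: 7.08
position: [576.7, -94.7, 240.4]
ee_rot: [0.755, -0.655, -0.001, 0.001]
contact_force: [-4.6, -1.0, -8.9]
gripper_width: 24.0
grasp_force: 59.3
```

Run:
```python
from h import *
s=read_state();print(s["position"],s["contact_force"])
p=shot("wrist");C=cloud(p)
xy=s["position"][:2]
print(blob(C,xy,20,82,105));print(blob(C,xy+[-15,108],25,84,97))
p=shot("top");C=cloud(p)
print(blob(C,xy+[-15,108],25,84,97))
```

```text
[576.6945 -94.6799 240.4363] [-4.6265 -0.9723 -8.9091]
(5997, array([577.3387, -98.7665]), array([ 560.7814, -109.0404]), array([595.32  , -81.3197]), np.float64(95.18554035499464))h.py:37: RuntimeWarning: Mean of empty slice.
  return len(q),q[:,:2].mean(0),q[:,:2].min(0),q[:,:2].max(0),np.median(q[:,2])
  ret = um.true_divide(
Traceback (most recent call last):
  File "h.py", line 37, in blob
    return len(q),q[:,:2].mean(0),q[:,:2].min(0),q[:,:2].max(0),np.median(q[:,2])
                                  ~~~~~~~~~~~^^^
ValueError: zero-size array to reduction operation minimum which has no identity
```

carry_out(slide=[[0, 0, 0.0008], [0, 0, 0.0015], [0, 0, 0.0015], [0, 0, 0.0015], [0, 0, 0.0015], [0, 0, -0.02], [0, 0, -0.045]], roll=[0, 0, 0, 0, 0, 0, 0], claw=[0.015, 0.015, 0.05, 0.05, 0.05, 0.05, 0.05])

```text
clock: 8.0
position: [578.0, -94.8, 287.0]
ee_rot: [0.756, -0.655, 0.001, -0.0]
contact_force: [-0.2, 0.7, 0.7]
gripper_width: 50.1
grasp_force: 0.0
```

carry_out(slide=[[-0.03, 0, 0], [-0.07, 0, 0], [-0.1, 0, 0], [-0.109, 0, 0], [-0.109, 0, 0]], roll=[0, 0, 0, 0, 0], claw=[0.05, 0.05, 0.05, 0.05, 0.05])

```text
clock: 8.62
position: [562.4, 13.3, 286.5]
ee_rot: [0.756, -0.655, 0.0, -0.001]
contact_force: [0.4, -0.6, -0.5]
gripper_width: 49.6
grasp_force: 0.0
```

Run:
```python
from h import *
s=read_state();print(s["position"],s["contact_force"])
for n in("wrist","top"):
    p=shot(n);C=cloud(p)
    for xy,r,a,b in(((561.5,12.3),14,83,97),((576.7,-94.7),20,80,100)):
        try:print(n,blob(C,xy,r,a,b))
        except Exception:print(n,"none")
    if n=="wrist":save(p,"w3.png")
```

```text
[562.3808  13.3403 286.5427] [ 0.3731 -0.5695 -0.5494]
wrist (889, array([561.3933,  12.2009]), array([552.6947,   5.1549]), array([569.5191,  22.6414]), np.float64(90.44203299460338))
wrist (2552, array([576.2178, -91.0639]), array([ 563.2292, -101.8487]), array([590.1607, -81.3165]), np.float64(93.0890483048622))
top none
top (136, array([573.8367, -93.8761]), array([ 561.9782, -106.6599]), array([587.4542, -81.7355]), np.float64(91.83757585732758))h.py:37: RuntimeWarning: Mean of empty slice.
  return len(q),q[:,:2].mean(0),q[:,:2].min(0),q[:,:2].max(0),np.median(q[:,2])
  ret = um.true_divide(
```

View pics/w3.png

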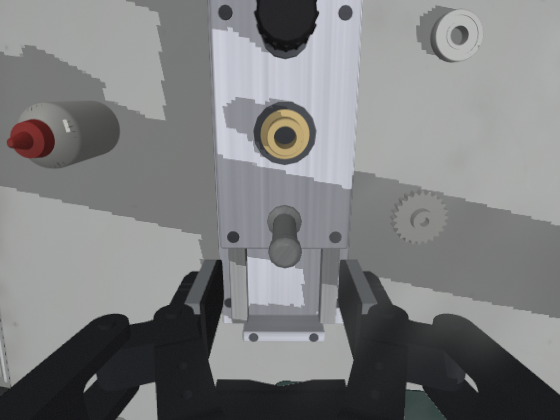

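carry_out(slide=[[0.001, 0.001, 0.03], [0.001, 0.001, 0.055], [0.001, 0.001, 0.065], [0.001, 0.001, 0.065], [0.001, 0.001, 0.065], [0.001, 0.001, 0.065], [0.001, 0.001, 0.065], [0.001, 0.001, 0.065]], roll=[0, 0, 0, 0, 0, 0, 0, 0], claw=[0.05, 0.05, 0.05, 0.025, 0.018, 0.005, 0.005, 0.005])

```text
clock: 9.72
position: [561.0, 11.7, 221.8]
ee_rot: [0.756, -0.655, 0.0, 0.0]
contact_force: [-3.1, -1.6, 5.7]
gripper_width: 13.2
grasp_force: 58.2
```

carry_out(slide=[[-0.001, 0, 0], [-0.0025, 0, 0], [-0.004, 0, 0], [-0.005, 0, 0], [-0.005, 0, 0]], roll=[0, 0, 0, 0, 0], claw=[0.005, 0.005, 0.005, 0.005, 0.005])

```text
clock: 10.35
position: [560.4, 16.1, 221.8]
ee_rot: [0.756, -0.655, 0.0, 0.001]
contact_force: [-3.8, -4.2, 5.0]
gripper_width: 13.8
grasp_force: 58.2
```

carry_out(slide=[[-0.001, 0, 0], [-0.002, 0, 0], [-0.002, 0, 0]], roll=[0, 0, 0], claw=[0.005, 0.005, 0.005])

```text
clock: 10.72
position: [560.1, 18.2, 221.8]
ee_rot: [0.756, -0.655, 0.0, 0.0]
contact_force: [-3.4, -3.4, 5.4]
gripper_width: 13.2
grasp_force: 58.2
```

carry_out(slide=[[-0.001, 0, 0], [-0.002, 0, 0], [-0.002, 0, 0]], roll=[0, 0, 0], claw=[0.005, 0.005, 0.005])

```text
clock: 11.1
position: [559.8, 20.4, 221.8]
ee_rot: [0.756, -0.655, 0.0, 0.0]
contact_force: [-4.1, -2.5, 5.6]
gripper_width: 13.7
grasp_force: 58.2
```

carry_out(slide=[[-0.001, 0, 0], [-0.002, 0, 0], [-0.002, 0, 0]], roll=[0, 0, 0], claw=[0.005, 0.005, 0.005])

```text
clock: 11.48
position: [559.5, 22.4, 221.8]
ee_rot: [0.756, -0.655, 0.0, 0.0]
contact_force: [-3.9, -2.4, 6.1]
gripper_width: 13.7
grasp_force: 58.2
```

carry_out(slide=[[-0.001, 0, 0], [-0.002, 0, 0], [-0.002, 0, 0]], roll=[0, 0, 0], claw=[0.005, 0.005, 0.005])

```text
clock: 11.85
position: [559.4, 23.1, 221.8]
ee_rot: [0.756, -0.655, 0.001, 0.001]
contact_force: [-0.8, -10.0, 4.8]
gripper_width: 13.2
grasp_force: 58.2
```

Run:
```python
from h import *
s=read_state();print(s["position"],s["contact_force"])
for n in("wrist","top","side"):
    p=shot(n);C=cloud(p)
    try:print(n,blob(C,(575.3,-84),10,65,110))
    except Exception:print(n,"none")
```

```text
[559.4232  23.0962 221.8416] [ -0.8497 -10.0264   4.8295]
wrist (240, array([573.9306, -75.3074]), array([568.2099, -77.1741]), array([579.5618, -74.0324]), np.float64(85.38163916418054))
top (69, array([575.4733, -83.9009]), array([566.3488, -92.2139]), array([584.437 , -75.5723]), np.float64(84.37859057835055))
side (47, array([574.0478, -85.5854]), array([566.1213, -93.4322]), array([583.1043, -76.1978]), np.float64(85.80486018163776))
```

carry_out(slide=[[0.0006, 0, 0], [0.0012, 0, 0], [0.0012, 0, 0], [0.0012, 0, 0], [0.0012, 0, 0], [0.0012, 0, -0.02], [0.0012, 0, -0.06], [0.0012, 0, -0.11]], roll=[0, 0, 0, 0, 0, 0, 0, 0], claw=[0.005, 0.005, 0.03, 0.05, 0.05, 0.05, 0.05, 0.05])

```text
clock: 13.0
position: [559.4, 23.8, 331.1]
ee_rot: [0.756, -0.655, -0.001, 0.001]
contact_force: [1.1, 0.8, -0.6]
gripper_width: 49.9
grasp_force: 0.0
```

carry_out(slide=[[0, 0, 0], [0, 0, 0]], roll=[0, 0], claw=[0.05, 0.05])

```text
clock: 13.25
position: [559.2, 23.7, 330.7]
ee_rot: [0.755, -0.655, -0.0, -0.0]
contact_force: [-0.5, -0.0, -0.1]
gripper_width: 50.1
grasp_force: 0.0
```

Run:
```python
from h import *
s=read_state();print(s["position"],s["contact_force"],s["gripper_width"])
for n in("wrist","top"):
    p=shot(n);C=cloud(p)
    for xy,r in(((575.3,-84),12),((560,22),14)):
        try:print(n,blob(C,xy,r,70,97))
        except Exception:print(n,"none")
    if n=="wrist":save(p,"w5.png")
```

```text
[559.2393  23.6648 330.6995] [-0.4541 -0.003  -0.1352] 50.0691139260326
wrist (1594, array([575.288 , -83.9702]), array([563.3895, -95.913 ]), array([587.1691, -72.0336]), np.float64(85.41764251194594))
wrist (644, array([559.7886,  22.7515]), array([551.2152,  16.011 ]), array([567.6914,  33.055 ]), np.float64(90.2137123121856))
top (95, array([574.6871, -83.927 ]), array([564.616, -94.4  ]), array([586.751, -73.498]), np.float64(84.57091554344265))
top (11, array([557.0434,  19.4031]), array([552.8144,  17.4098]), array([563.776 ,  20.9052]), np.float64(86.33023306987923))
```

View pics/w5.png

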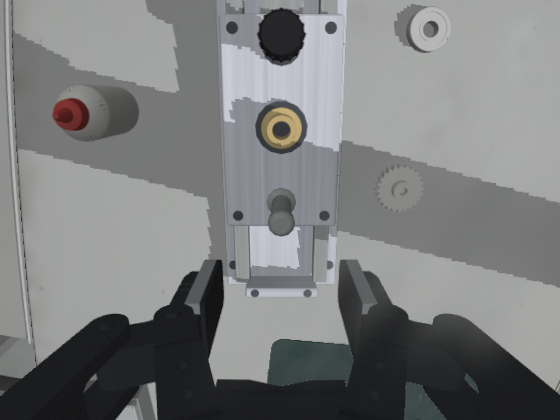

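The picture shows the knob (282,35) down at its home height (85.4 mm). The post is at (281,215), the gripper is clear, and the bottle, gear and bearing are undisturbed.

```bash
python3 -c "
from bench import *
print(job_done())"
```

```text
the job is handed in; nothing more can be done
None
```

The carriage is locked in the next index hole at about 59 mm of travel, with the pin fully home, the gripper clear, and the bottle, gear and bearing undisturbed; I handed the job in at about 13 s, but no verdict came back.

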